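# Back the weld positioner off one notch

## Robot

A 6-joint arm with a two-finger parallel gripper is mounted at the origin on the work surface. World frame = base frame: x ahead of the robot, y to its left, z up, the work surface at z = 0. Lengths are in m, angles in rad, forces in N, time in s.
With the tool pointing down it reaches from about 0.35 to 1 m from the base axis. Payload 7.1 kg.
Tool frame: the origin (TCP) lies between the finger pads; the fingertips stand 22 mm ahead of it and the grasp point (between the pads) lies 3 mm ahead of it; x points along the fingers, y is the direction in which the jaws open and shut, and the axes are right-handed (so a half turn about x gives the same grasp; the last joint's range is limited). The gripper opens to 85 mm and grips with 20 to 120 N. Pads are 22 mm wide; open, the fingers measure 114 mm over their backs; the gripper's body (76 mm by 85 mm) begins 54 mm behind the grasp point. The pads swing forward as they close: fully open they stand 13 mm farther back than shut.
Start: joints at [1.096, 0.423, 1.63, -0, 1.089, -0.019], TCP at [0.275, 0.561, 0.253] pointing down, gripper open.
Joint ranges: [-3, 3], [-0.9, 2.11], [0.09, 2.58], [-1.31, 4.45], [0.11, 2.69], [-2.54, 2.54]. Speed limits (rad/s): [2.39, 2.39, 3.01, 3.14, 3.14, 3.14].

## Interface

Orientations are given as a rotation vector (axis times angle).
In Python, from rig import manip gives the robot as it stands. The module is installed in compiled form; this text tells all that it offers. Calls block until the motion is done:
- manip.move_to(position, orientation): joint-space move of the TCP to a pose.
- manip.servo_line(position, orientation=None, rate=0.15): straight line of the TCP; orientation=None keeps the orientation; rate is the mean speed in m/s.
- manip.set_joints(angles): joint-space move.
- manip.command_gripper(opening, f_grip=None): finger opening in m; f_grip is the grip in N (None keeps the last); returns when the fingers have stopped.
- manip.hold(seconds).
- manip.solve_ik(position, orientation): joint angles nearest the present ones, or None.
- manip.camera(name): name is "scene" or "top" or "wrist"; returns a dict with "image" (420x560x3 uint8, red, green, blue), "fx", "fy", "cx", "cy" (pixels), "cam_to_world" (4x4, takes a point from camera to world coordinates); the wrist camera has in their place "mount" (4x4, takes a point from camera to tool coordinates, whose origin is the TCP and whose axes are the tool frame's). Camera axes: x right, y down, z forward; pixel columns grow to the right and rows downward; lengths in m; the calibration is good to about 2 mm. A picture is of the moment at which its call begins: read the wrist's pose just before it. There is no depth.
A pose or a line that the arm cannot do raises manip.IKError and nothing moves.
- manip.sign_off(): hands the job in, once; it reports no verdict.
Readings, each from a call of its own:
- manip.get_time(): time.
- manip.get_joint_positions(): joint angles.
- manip.get_joint_vel(): joint speeds.
- manip.get_tau(): joint torques, N m.
- manip.get_position(): TCP position.
- manip.get_ee_rot(): TCP orientation.
- manip.get_contact_force(): force on the tool from outside, world axes, zero at the start.
- manip.get_torque(): the same for the moment, N m.
- manip.get_width(): finger opening in m.
Only numpy, scipy, OpenCV 4.12 (cv2) and the standard library are available. Lean on these libraries where they do the work, as an engineer would, in place of code of your own. Each camera call takes 0.05 s, during which the arm holds its last target.

## Task

The work on the hand-turned weld positioner has been indexed one notch too far. With a fingertip, lift the pawl off the ratchet wheel and lay it back on its rest, push the wheel backward exactly one notch by one of its spoke bars, and tip the pawl down again so that it drops home into the next notch, with the tooth close up against it. Push gently, grip nothing, and leave the loose things on the table alone.

Things in the scene. Friction and masses are not known exactly. Their poses are not given: they have to be found in the camera images.
- positioner: Fixed blue-painted frame of a bench weld positioner. Origin: on the table, straight below the spindle axis in the ratchet wheel's mid-plane. z up, x along the level spindle away from the robot (turned up to 0.3 rad), y to the robot's left in the wheel's plane. Offsets below: (x, y, z) in mm in this frame at joints 0. Base plate 12 mm thick, x -140 to 25, y -90 to 180.
- spindle (a point): Point on the spindle axis in the mid-plane of the steel ratchet wheel, offset (0, 0, 155). Wheel 170 mm across, 16 mm thick, 12 saw teeth (30 degrees a notch), 18 mm deep.
- housing (a point): Centre of the blue bearing housing, offset (-98, 0, 155): x -130 to -67, 92 mm across, top at z 201; the drag screw on top (22 mm across) reaches z 221. On the robot's side of it a faceplate, flange and pipe stub turn with the wheel (x -134 to -197, up to z 243).
- ratchet (a joint): Angle of wheel, spoke bars and work, rad. 0: a tooth face just bears on the seated pawl, in the notch where it starts (start 0 to 0.10). Positive = forward, top moves to -y, pawl clicks over the teeth. Negative = backward, top moves to +y, blocked by a seated pawl. One notch back is -0.524. A drag brake (0.5 N m) keeps the wheel where it is left.
- hub (a point): Centre of the spoke hub in front of the wheel, on the axis, offset (50, 0, 155). Four straight radial bars, 14 mm thick, 90 degrees apart, with black sleeves 18 mm thick over the outer part (80 to 133 mm from the axis, round end at 142 mm). Between the wheel's face and the bars: 33 mm.
- bar (a point): Point on the uppermost bar's centre line, 105 mm from the axis, amid its black sleeve: offset (50, -18, 258). The bar leans 10 degrees to -y of upright at joint 0, 20 degrees to +y after one notch back. Pushing its -y side towards +y (about 5 N here) turns the wheel backward.
- pawl (a joint): Angle of the pawl about its pivot, rad. 0 seated in a notch, about 0.18 on a tooth's crest, 1.31 laid back on its rest. A gravity pawl: let go below about 0.7 it falls onto the wheel, above about 0.85 it falls back and stays. Dropped with the wheel part-way between notches it lies on a tooth's slope; the wheel can then be pushed on backward until the next tooth stops on it.
- pawl_pivot (a point): Point on the pawl's pivot axis (parallel to the spindle), offset (0, 124, 147). The pawl, 14 mm thick, lies in the wheel's plane between two bracket cheeks (x -17 to 17, y 90 to 178, up to z 193).
- pawl_pin (a point): Middle of the pawl's lifting pin, a level round steel pin 14 mm thick at the pawl's upper end, pointing to the robot (-x), free from x -7 to -70, then a 20 mm button. Offset (-38, 28, 263) seated, 150 mm from the pivot axis; (-38, 124, 298) at 0.70 rad; (-38, 210, 271) laid back. Clear around it above z 225. Pushed from its -y side or from below it lifts (2 N); from its +y side it returns.
- chipping_hammer: Loose bystander: steel chipping hammer with a rubber grip, 240 mm long, lying on the table beyond the pawl side; origin under its shaft.
- wire_brush: Loose bystander: wire brush with a wooden handle, 230 mm long, lying bristles down on the table to the left of the positioner; origin under its middle.
- magnet_square: Loose bystander: flat red wedge-shaped welding magnet, 105 x 110 x 16 mm, on the table to the right; origin at its underside.
- spray_can: Loose bystander: upright spray can 66 mm across, 170 mm tall, to the right of the wheel; origin at the centre of its foot.

How it is judged:
By the outcome, as a careful person would: the job done as asked, in the order asked, and still so for the second after the job is handed in, with the robot touching nothing.
It also fails if it takes over 64 s, if anything falls off the work surface, if the arm or the gripper's body presses on something with over 40 N, if the wrist force passes 120 N, or if a joint passes its speed limit or range.

## Working session

There is one attempt and no reset: what is moved stays moved. The work goes in short steps, each a Python script; the robot and the scene stay as the last script left them, time stands still between calls to the robot, and variables do not carry over. Pictures are saved under pics/ and viewed, and the job is handed in when it is done.

```bash
mkdir -p pics; python3 - <<'E'
from rig import manip
import cv2,numpy as np
for n in ["scene","top","wrist"]:
    c=manip.camera(n); cv2.imwrite(f"pics/{n}0.png",c["image"][:,:,::-1])
    print(n,c["fx"],c["fy"],c["cx"],c["cy"]); print(np.round(c.get("cam_to_world",c.get("mount")),4).tolist())
print(manip.get_time(),manip.get_position(),manip.get_ee_rot(),manip.get_width())
E
```

```text
scene 490.51042015310446 490.51042015310446 281.4540264648521 213.1318475967854
[[0.661, 0.4422, -0.6063, 1.2456], [0.75, -0.3628, 0.5531, -0.641], [0.0246, -0.8203, -0.5714, 0.842], [0.0, 0.0, 0.0, 1.0]]
top 424.72413206932623 424.72413206932623 277.5560111388671 212.9413730082557
[[0.0144, -0.9968, 0.0783, 0.4477], [-0.9997, -0.0129, 0.0194, -0.0025], [-0.0184, -0.0786, -0.9967, 1.1669], [0.0, 0.0, 0.0, 1.0]]
wrist 331.513853747177 331.513853747177 278.21816735727424 207.62360316750917
[[-0.0006, -0.2834, 0.959, -0.1194], [1.0, -0.0008, 0.0004, 0.0008], [0.0007, 0.959, 0.2834, -0.0712], [0.0, 0.0, 0.0, 1.0]]
0.15 [0.2749226  0.56086992 0.25272959] [ 0.35658579  1.54139519 -0.35831977] 0.08515262604962553
```

View pics/scene0.png

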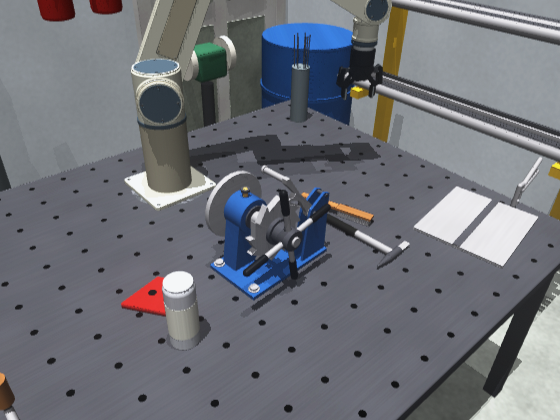

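View pics/top0.png

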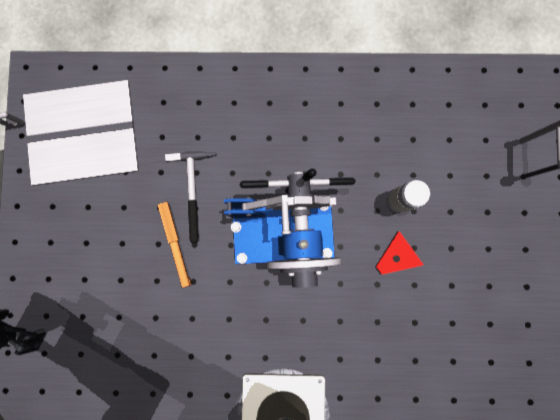

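View pics/wrist0.png

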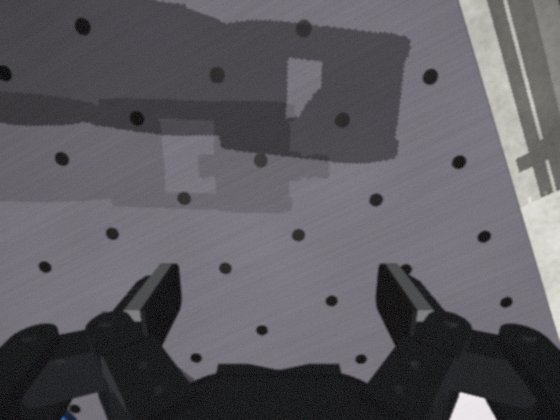

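```bash
python3 - <<'E'
import cv2
a=cv2.imread("pics/top0.png")[150:300,210:370]; cv2.imwrite("pics/topc.png",cv2.resize(a,None,fx=5,fy=4*5/4*0.8,interpolation=cv2.INTER_CUBIC))
a=cv2.imread("pics/scene0.png")[155:305,195:345]; cv2.imwrite("pics/scenec.png",cv2.resize(a,None,fx=4,fy=4,interpolation=cv2.INTER_CUBIC))
E
```

```text
(no output)
```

View pics/topc.png

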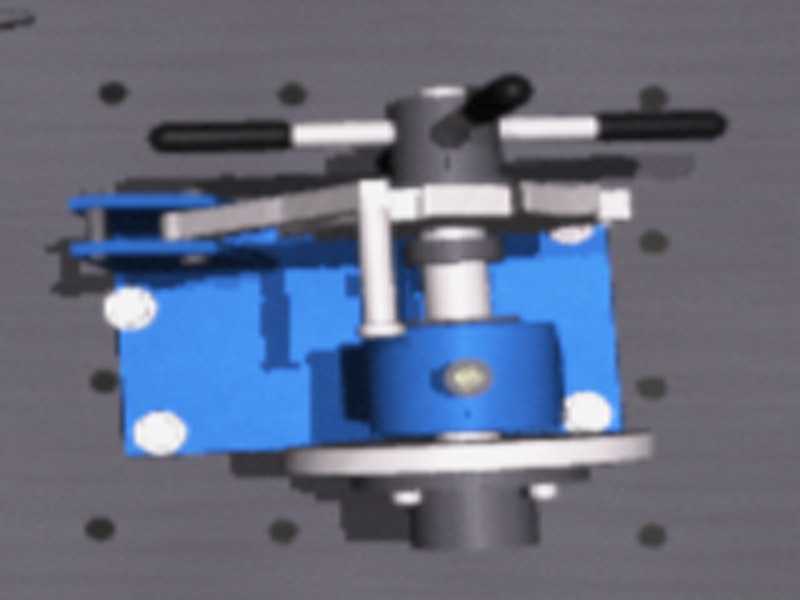

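View pics/scenec.png

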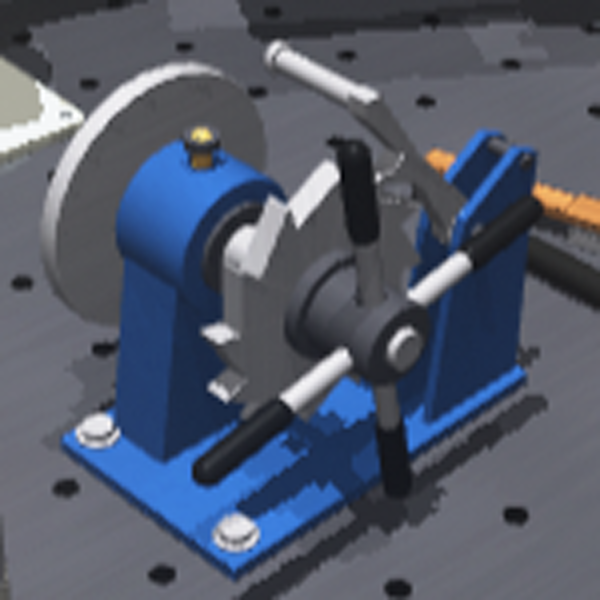

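```bash
cat > h.py <<'E'
import numpy as np, cv2
from scipy.optimize import least_squares
from rig import manip
T=dict(top=(lambda x,y:(210+x/5,150+y/4)),scene=(lambda x,y:(195+x/4,155+y/4)))
def proj(c,P):
    M=np.linalg.inv(c["cam_to_world"]); q=M[:3,:3]@P+M[:3,3]
    return np.array([c["fx"]*q[0]/q[2]+c["cx"],c["fy"]*q[1]/q[2]+c["cy"]])
def R(a): return np.array([[np.cos(a),-np.sin(a),0],[np.sin(a),np.cos(a),0],[0,0,1]])
def barpt(k,r,phi,x=50):
    a=np.radians(10)+phi+k*np.pi/2
    return np.array([x,-r*np.sin(a),155+r*np.cos(a)])
def pin(x,th):
    b=np.arctan2(116,-96)-th
    return np.array([x,124+150*np.cos(b),147+150*np.sin(b)])
def w(p,P): return R(p[2])@(np.asarray(P)/1000.)+np.array([p[0],p[1],0])
E
cat > fit.py <<'E'
from h import *
C={n:manip.camera(n) for n in T}
obs=[("top",(467,376),lambda p:[-98,0,221]),("top",(622,430),lambda p:[-140,-90,12]),("top",(125,455),lambda p:[-140,180,12]),
("top",(381,330),lambda p:pin(-78,p[4])),("top",(373,183),lambda p:pin(0,p[4])),
("top",(162,136),lambda p:barpt(3,133,p[3])),("top",(716,125),lambda p:barpt(1,133,p[3])),("top",(515,90),lambda p:barpt(0,133,p[3])),
("scene",(202,133),lambda p:[-98,0,221]),("scene",(237,570),lambda p:[25,-90,12]),("scene",(62,437),lambda p:[-140,-90,12]),("scene",(527,375),lambda p:[25,180,12]),
("scene",(275,53),lambda p:pin(-75,p[4])),("scene",(404,347),lambda p:[72,0,155]),
("scene",(350,150),lambda p:barpt(0,133,p[3])),("scene",(533,208),lambda p:barpt(3,133,p[3])),("scene",(207,470),lambda p:barpt(1,133,p[3])),("scene",(398,487),lambda p:barpt(2,133,p[3]))]
f=lambda p:np.concatenate([proj(C[n],w(p,g(p)))-np.array(T[n](*q)) for n,q,g in obs])
s=least_squares(f,[.5,0,0,0,0],loss="soft_l1")
print(s.x); 
for o,r in zip(obs,f(s.x).reshape(-1,2)): print(o[0],o[1],np.round(r,1))
np.save("p.npy",s.x)
E
python3 fit.py
```

```text
[ 0.55347737 -0.03362133  0.06965416  0.01403185  0.06767041]
top (467, 376) [-0.9 -0.9]
top (622, 430) [-0.7 -0.1]
top (125, 455) [-1.1 -0.9]
top (381, 330) [-0.5  1.9]
top (373, 183) [-1.  2.]
top (162, 136) [ 0.1 -0.8]
top (716, 125) [-2.6 -1.2]
top (515, 90) [-1.6 -1.1]
scene (202, 133) [-0.7  0.6]
scene (237, 570) [-1.4  0.1]
scene (62, 437) [-1.4  0.3]
scene (527, 375) [-0.2 -0.7]
scene (275, 53) [-1.1  1.4]
scene (404, 347) [-0.2  1.1]
scene (350, 150) [0.1 1.9]
scene (533, 208) [-1.6  0.4]
scene (207, 470) [-0.4  0.9]
scene (398, 487) [-0.5 -0.6]
```

```bash
cat >> h.py <<'E'
from scipy.spatial.transform import Rotation as Ro
try: p=np.load("p.npy")
except Exception: p=None
def ori(flip=0):
    # tool x down; tool y along +-local y
    y=R(p[2])@np.array([0,1 if not flip else -1,0]); x=np.array([0,0,-1.]); z=np.cross(x,y)
    return Ro.from_matrix(np.c_[x,y,z]).as_rotvec()
def tcp(x,y,ztip): # local mm, tip height mm
    return w(p,[x,y,ztip+22])
def snap(tag,crop=True):
    for n,(a,b,c,d,k) in dict(top=(140,300,205,365,5),scene=(145,305,190,350,5)).items():
        if n=='top': k=4.5
        im=manip.camera(n)["image"][:,:,::-1]
        cv2.imwrite(f"pics/{n}_{tag}.png",cv2.resize(np.ascontiguousarray(im[a:b,c:d]),None,fx=3.75,fy=3.75,interpolation=cv2.INTER_CUBIC))
def F(): return np.round(R(p[2]).T@manip.get_contact_force(),1)
E
python3 - <<'E'
from h import *
for fl in (0,1):
  for P in [(-38,-14,400),(-38,-14,248),(-38,200,260),(-38,245,250),(50,-60,238),(50,30,238)]:
    print(fl,P,tcp(*P).round(3),np.round(manip.solve_ik(tcp(*P),ori(fl)),2) if manip.solve_ik(tcp(*P),ori(fl)) is not None else None)
print(Ro.from_rotvec(manip.get_ee_rot()).as_matrix().round(2))
E
```

```text
0 (-38, -14, 400) [ 0.517 -0.05   0.422] [-0.12  0.1   1.66 -0.    1.37 -1.76]
0 (-38, -14, 248) [ 0.517 -0.05   0.27 ] [-0.12  0.25  1.85 -0.    1.05 -1.76]
0 (-38, 200, 260) [0.502 0.163 0.282] [ 0.29  0.25  1.82  0.    1.08 -1.35]
0 (-38, 245, 250) [0.499 0.208 0.272] [ 0.37  0.28  1.8   0.    1.06 -1.27]
0 (50, -60, 238) [ 0.608 -0.09   0.26 ] [-0.17  0.4   1.65 -0.    1.09 -1.81]
0 (50, 30, 238) [ 0.601 -0.     0.26 ] [-0.02  0.38  1.68 -0.    1.08 -1.66]
1 (-38, -14, 400) [ 0.517 -0.05   0.422] [-0.12  0.1   1.66  0.    1.37  1.38]
1 (-38, -14, 248) [ 0.517 -0.05   0.27 ] [-0.12  0.25  1.85  0.    1.05  1.38]
1 (-38, 200, 260) [0.502 0.163 0.282] [0.29 0.25 1.82 0.   1.08 1.79]
1 (-38, 245, 250) [0.499 0.208 0.272] [0.37 0.28 1.8  0.   1.06 1.87]
1 (50, -60, 238) [ 0.608 -0.09   0.26 ] [-0.17  0.4   1.65  0.    1.09  1.33]
1 (50, 30, 238) [ 0.601 -0.     0.26 ] [-0.02  0.38  1.68  0.    1.08  1.48]
[[-0.    0.44  0.9 ]
 [-0.    0.9  -0.44]
 [-1.   -0.   -0.  ]]
```

```bash
python3 - <<'E'
from h import *
manip.command_gripper(0.0,20)
P=manip.get_position(); P[2]=.40; manip.servo_line(P,rate=.25)
manip.move_to(tcp(-38,-16,380),ori())
manip.servo_line(tcp(-38,-16,248),rate=.15)
print(manip.get_time(),F(),manip.get_width(),manip.get_position(),tcp(-38,-16,248))
snap("a")
cv2.imwrite("pics/wr_a.png",manip.camera("wrist")["image"][:,:,::-1])
E
```

```text
5.1333 [ 0.4 -0.7  0.8] -5.7102546589342604e-05 [ 0.51728275 -0.05221772  0.2707924 ] [ 0.51668308 -0.05222725  0.27      ]
```

View pics/wr_a.png

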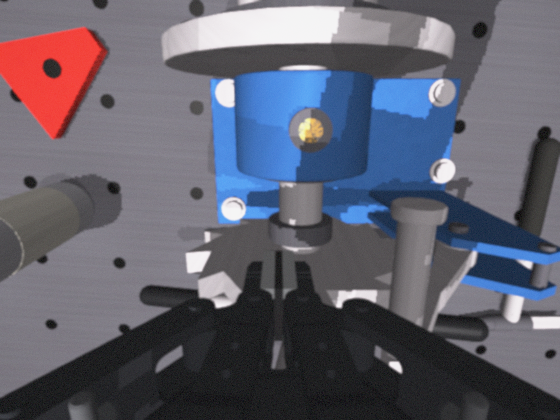

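View pics/scene_a.png

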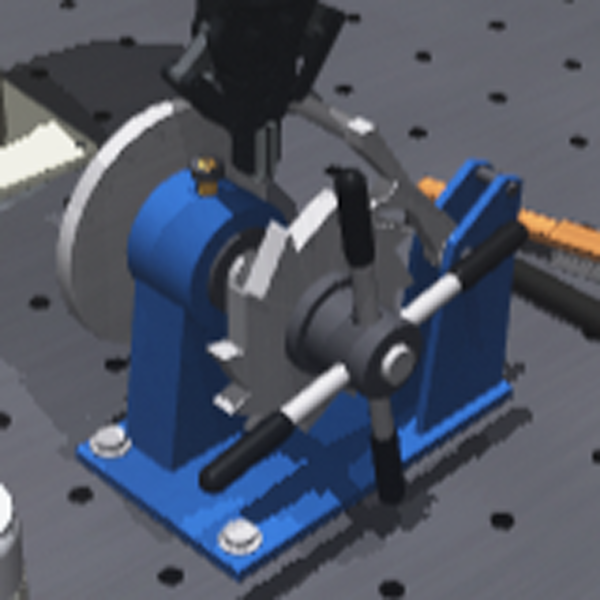

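```bash
python3 - <<'E'
from h import *
y=-16
while y<24:
    y+=4; manip.servo_line(tcp(-38,y,248),rate=.06)
    f=F()
    if np.hypot(f[1],f[2])>2.2 and f[1]<-1.2: break
print(manip.get_time(),y,F())
snap("b")
E
```

```text
7.5333 20 [-2.  -4.5  3.8]
```

View pics/scene_b.png

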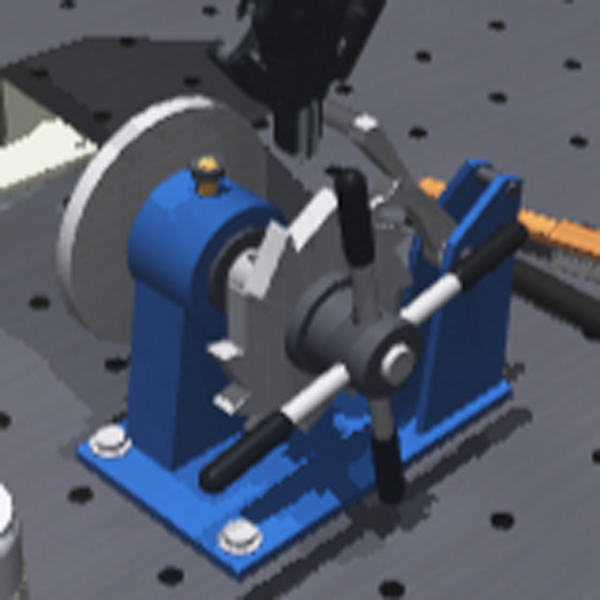

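View pics/top_b.png

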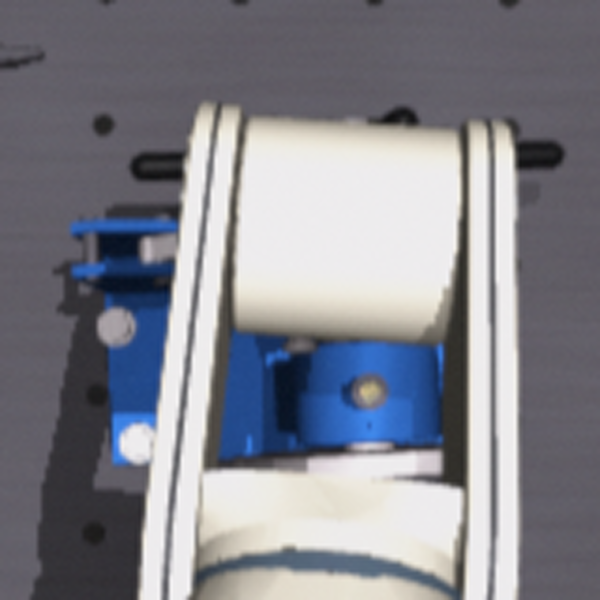

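```bash
python3 - <<'E'
from h import *
for th in (.12,.24,.36,.48,.6,.72,.84,.95,1.05):
    q=pin(-38,th); manip.servo_line(tcp(-38,q[1]-10,q[2]-15),rate=.09)
    print(th,manip.get_time(),F())
cv2.imwrite("pics/wr_c.png",manip.camera("wrist")["image"][:,:,::-1])
snap("c")
E
```

```text
0.12 7.9667 [ 1.  -3.8  2.2]
0.24 8.3167 [ 0.7 -1.5  0.8]
0.36 8.6667 [-1.3 -1.6 -0.1]
0.48 9.0167 [ 0.3 -0.  -0.2]
0.6 9.3667 [-0.  -0.4 -0.5]
0.72 9.7167 [ 0.7  0.3 -0.9]
0.84 10.0667 [-0.2 -0.8  1.3]
0.95 10.4 [-0.8 -0.2 -0.5]
1.05 10.7167 [ 0.3  0.7 -0.3]
```

View pics/scene_c.png

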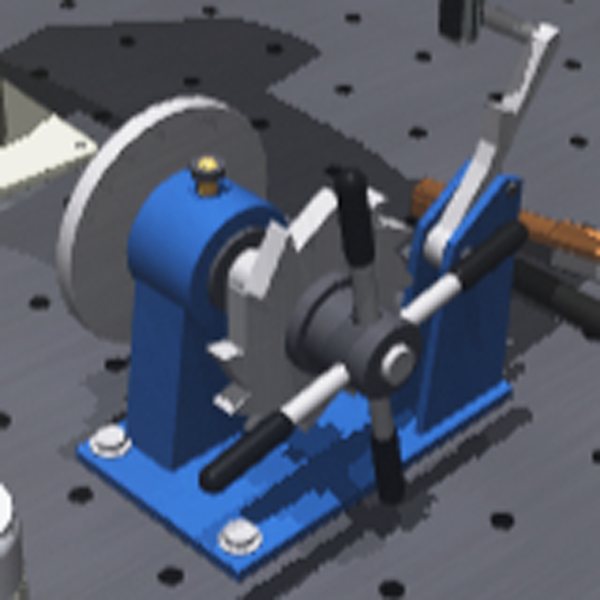

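View pics/wr_c.png

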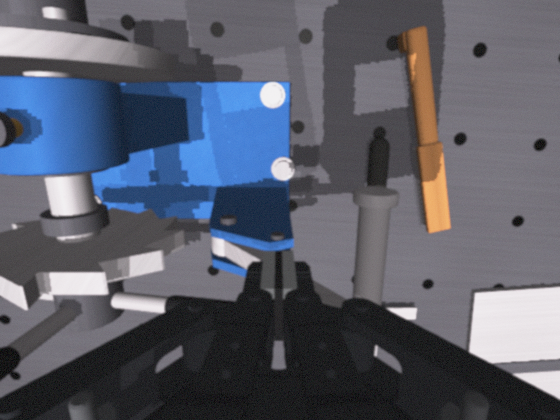

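```bash
python3 - <<'E'
from h import *
q=pin(-38,1.05)
manip.servo_line(tcp(-38,q[1]-12,350),rate=.2)
manip.servo_line(tcp(50,-62,350),rate=.25)
manip.servo_line(tcp(50,-62,240),rate=.15)
print(manip.get_time(),F())
y=-62
while y<-10:
    y+=4; manip.servo_line(tcp(50,y,240),rate=.06); print(y,F(),end=' ')
print(manip.get_time())
snap("d")
E
```

```text
13.4167 [ 0.4  0.4 -0.3]
-58 [-0.1 -1.8  2.3] -54 [ 1.8 -3.1  3.5] -50 [ 0.2 -1.9  2.1] -46 [ 0.3 -2.   1.4] -42 [-0.5 -1.3  0.4] -38 [ 0.4 -0.1  1.1] -34 [-0.5 -1.6  1.5] -30 [-0.2 -0.9  0.6] -26 [-0.6 -1.1  0.7] -22 [-0.2 -1.7 -0.2] -18 [-1.  -1.9 -1.1] -14 [-0.3 -1.9 -0.3] -10 [ 0.4 -1.6 -1.8] 16.6667
```

View pics/scene_d.png

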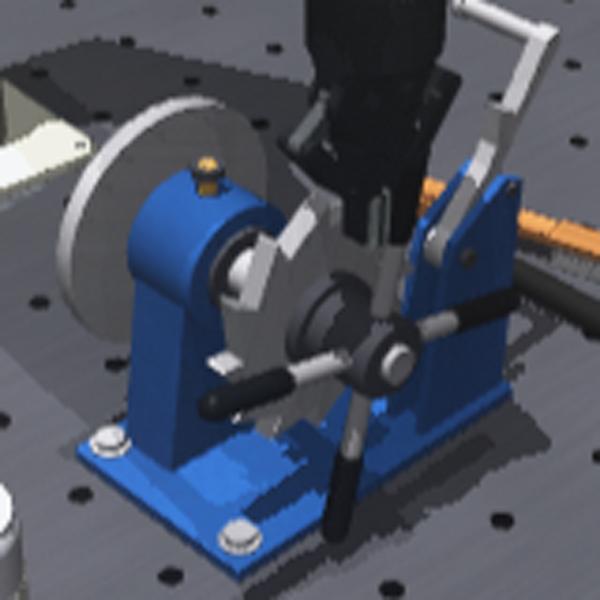

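View pics/top_d.png

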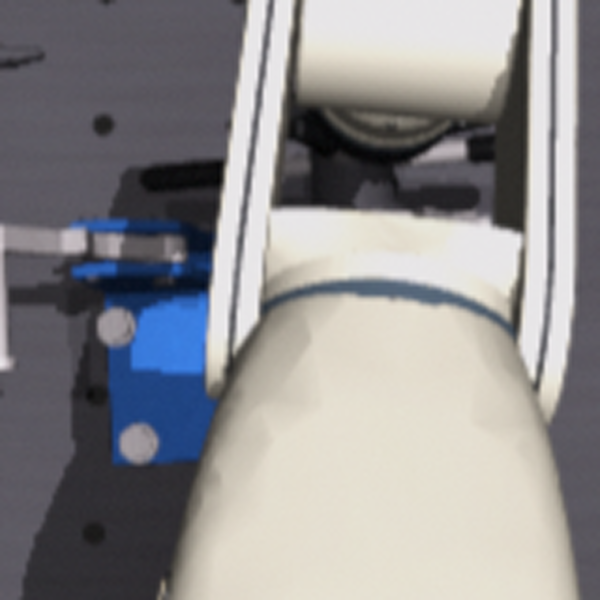

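```bash
cat >> h.py <<'E'
def phi(pts,k=3.75,o=(190,145),cam="scene",ph0=0.):
    c=manip.camera(cam)
    # pts: list of (bar k, crop px) ; anchor: hub end for bias removal
    def f(v): return np.concatenate([proj(c,w(p,[72,0,155] if b=='h' else barpt(b,133,v[0])))+v[1:]-(np.array(o)+np.array(q)/k) for b,q in pts])
    s=least_squares(f,[ph0,0,0]); return s.x.round(3),f(s.x).round(1)
E
python3 - <<'E'
from h import *
print(phi([(1,(212,403)),(3,(508,299)),(2,(338,530)),('h',(398,361))]))
# before pushing reference, image c
print(phi([(1,(212,475)),(3,(514,236)),(2,(391,492)),('h',(398,361))]))
E
```

```text
(array([-0.396,  0.764, -0.982]), array([ 0.4,  0.3,  0. , -0.1, -0.8, -0.9,  0.4,  0.6]))
(array([-0.009,  0.575, -0.871]), array([ 0.1, -0.1,  0.2, -0.4, -0.5, -0.2,  0.2,  0.7]))
```

```bash
python3 - <<'E'
from h import *
for y in (-7,-5): manip.servo_line(tcp(50,y,240),rate=.04); print(F(),end=' ')
print(manip.get_time())
snap("e")
E
```

```text
[-0.6 -1.8  0.3] [ 0.7 -2.  -0.3] 17.3667
```

View pics/scene_e.png

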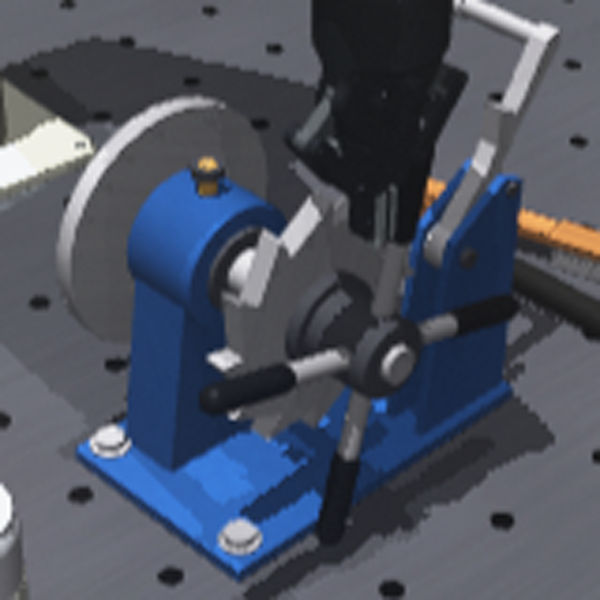

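```bash
python3 - <<'E'
from h import *
manip.servo_line(tcp(50,-30,242),rate=.15)
manip.servo_line(tcp(50,-40,350),rate=.25)
manip.servo_line(tcp(-38,256,350),rate=.3)
manip.servo_line(tcp(-38,256,256),rate=.15)
print(manip.get_time(),F())
snap("f")
cv2.imwrite("pics/wr_f.png",manip.camera("wrist")["image"][:,:,::-1])
E
```

```text
20.325 [ 0.7 -0.2 -0.7]
```

View pics/scene_f.png

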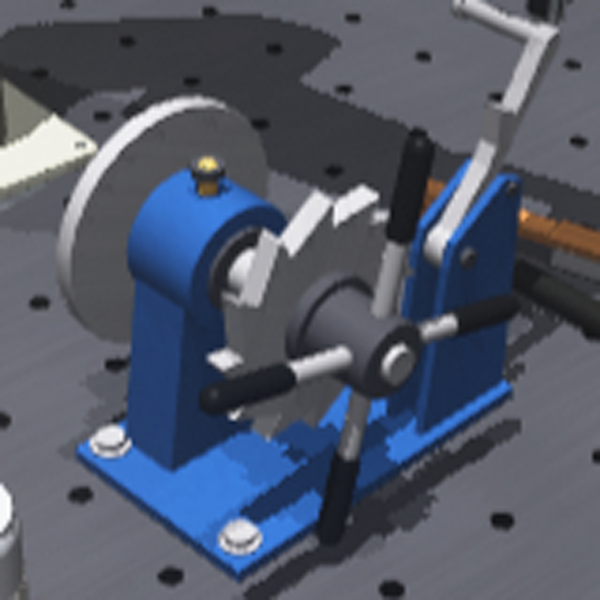

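View pics/wr_f.png

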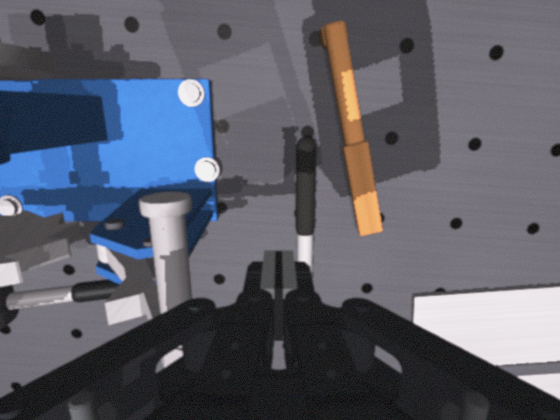

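View pics/top_f.png

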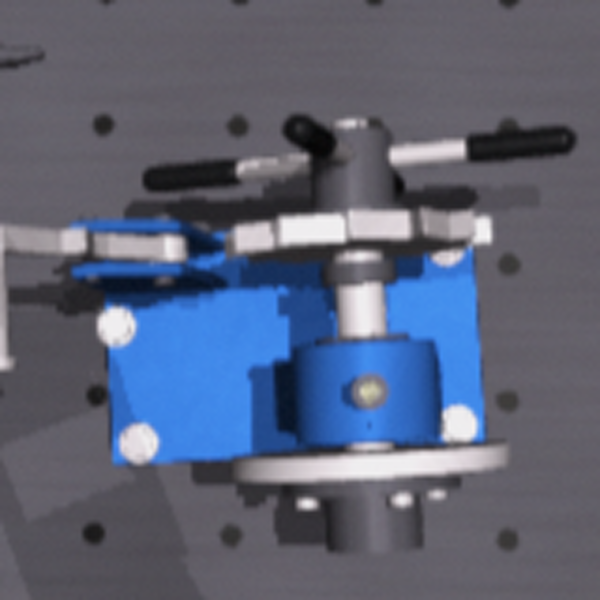

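```bash
python3 - <<'E'
from h import *
v,r=phi([(0,(418,140)),(1,(211,400)),(3,(510,304)),(2,(332,532)),('h',(398,361))]); print(v,r)
assert -.5<v[0]<-.35
for th in (1.31,1.2,1.08,.96,.84,.74,.66,.6,.54):
    q=pin(-38,th); manip.servo_line(tcp(-38,q[1]+15,q[2]-15),rate=.09); print(th,F(),end=' ')
print(manip.get_time())
manip.hold(.3)
snap("g")
cv2.imwrite("pics/wr_g.png",manip.camera("wrist")["image"][:,:,::-1])
E
```

```text
[-0.419  0.626 -1.202] [ 0.2  1.7  0.8 -0.4 -0.9 -0.5 -0.3 -1.2  0.3  0.4]
1.31 [ 0.   0.5 -0.5] 1.2 [0.9 1.6 1.7] 1.08 [0.2 1.2 0.6] 0.96 [0.2 1.1 0.4] 0.84 [-0.1  0.2 -0.5] 0.74 [-0.4  0.2  0.9] 0.66 [ 0.4 -0.7 -0.4] 0.6 [ 0.5 -0.6 -0.1] 0.54 [-0.8  1.1  0.1] 23.4917
```

View pics/scene_g.png

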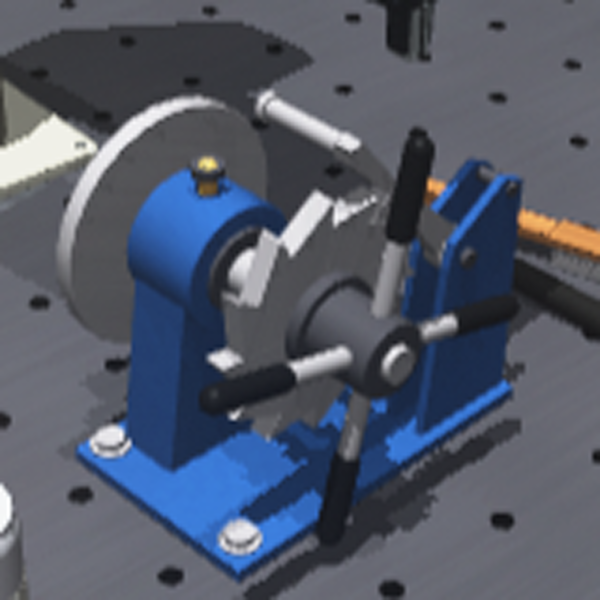

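View pics/wr_g.png

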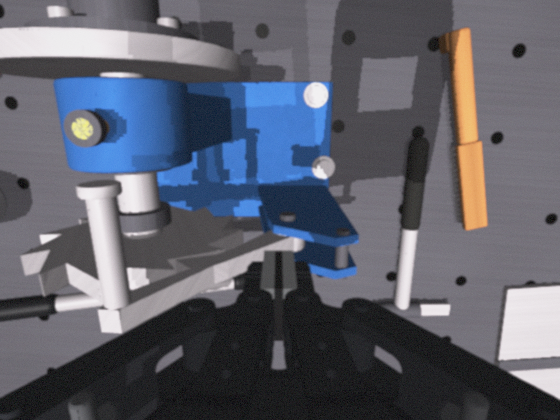

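```bash
python3 - <<'E'
from h import *
c=manip.camera("scene")
for th in (-.05,0,.05,.1,.15): print(th,[proj(c,w(p,pin(x,th))).round(1).tolist() for x in (-72,-7)])
a=cv2.imread("pics/scene0.png")[150:250,230:330]; b=c["image"][150:250,230:330,::-1]
cv2.imwrite("pics/cmp.png",cv2.resize(np.hstack([a,b]),None,fx=4,fy=4,interpolation=cv2.INTER_CUBIC))
E
```

```text
-0.05 [[259.3, 176.3], [279.0, 187.1]]
0 [[261.0, 173.6], [280.9, 184.3]]
0.05 [[262.9, 171.1], [282.7, 181.6]]
0.1 [[264.8, 168.5], [284.7, 179.0]]
0.15 [[266.8, 166.1], [286.7, 176.5]]
```

View pics/cmp.png

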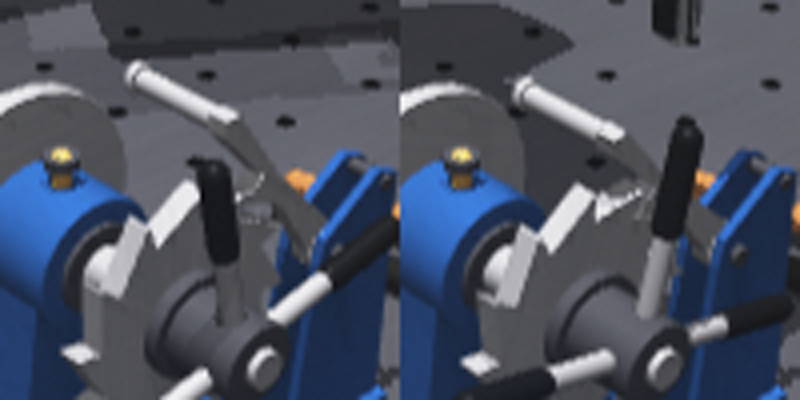

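```bash
python3 - <<'E'
from h import *
P=pin(-38,.54)
manip.servo_line(tcp(-38,P[1]+18,360),rate=.2)
manip.servo_line(tcp(50,-40,350),rate=.25)
manip.servo_line(tcp(50,-40,242),rate=.15)
manip.servo_line(tcp(50,-9,240),rate=.1); print(F())
manip.hold(.2); f0=manip.get_contact_force()
y=-9
while y<14:
    y+=1; manip.servo_line(tcp(50,y,240),rate=.03); manip.hold(.05)
    f=np.mean([R(p[2]).T@manip.get_contact_force() for _ in range(3)],0); print(y,f.round(1).tolist(),end=' ')
    if f[1]<-7: break
print(manip.get_time())
snap("h")
E
```

```text
[-0.5  0.5  0.2]
-8 [0.1, -0.7, -0.1] -7 [0.3, -0.2, -0.4] -6 [0.5, 0.1, 0.1] -5 [-1.0, -1.7, -0.2] -4 [0.2, -3.9, -0.6] -3 [-0.2, -4.2, -1.0] -2 [-0.8, -4.2, 0.9] -1 [-0.0, -4.1, -0.1] 0 [-0.1, -2.3, 0.8] 1 [-0.1, -3.2, 1.2] 2 [0.5, -3.2, 0.1] 3 [0.0, -3.0, 1.0] 4 [-0.0, -2.1, 1.2] 5 [0.6, -3.2, 0.6] 6 [0.7, -2.5, 0.8] 7 [0.8, -4.2, 1.2] 8 [-0.3, -2.3, 0.5] 9 [0.7, -2.7, 0.7] 10 [-0.7, -5.2, 1.6] 11 [0.9, -7.5, 2.3] 32.95
```

View pics/scene_h.png

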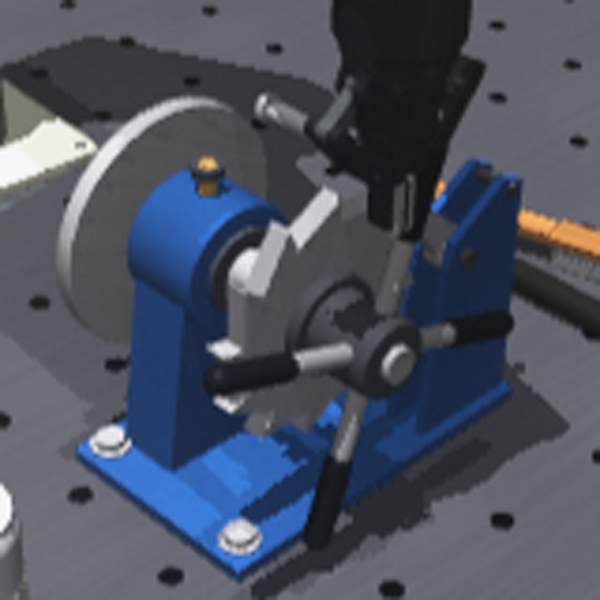

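```bash
python3 - <<'E'
from h import *
print(phi([(1,(216,379)),(3,(505,324)),(2,(318,537)),('h',(398,361))]))
for y in (12,13):
    manip.servo_line(tcp(50,y,240),rate=.03); manip.hold(.1); print(y,F())
    if F()[1]<-12: break
manip.servo_line(tcp(50,-30,242),rate=.12)
manip.servo_line(tcp(50,-40,360),rate=.25)
manip.servo_line(tcp(-38,280,380),rate=.3)
print(manip.get_time())
snap("i")
c=manip.camera("scene")["image"][150:250,230:330,::-1]
cv2.imwrite("pics/i_big.png",cv2.resize(np.ascontiguousarray(c),None,fx=6,fy=6,interpolation=cv2.INTER_CUBIC))
E
```

```text
(array([-0.521,  0.712, -0.65 ]), array([ 0.9,  0.1, -0.9, -0.5, -0.3, -0.6,  0.3,  0.9]))
12 [ 0.  -8.6  3.1]
13 [ -0.5 -12.8   2.5]
36.1917
```

View pics/scene_i.png

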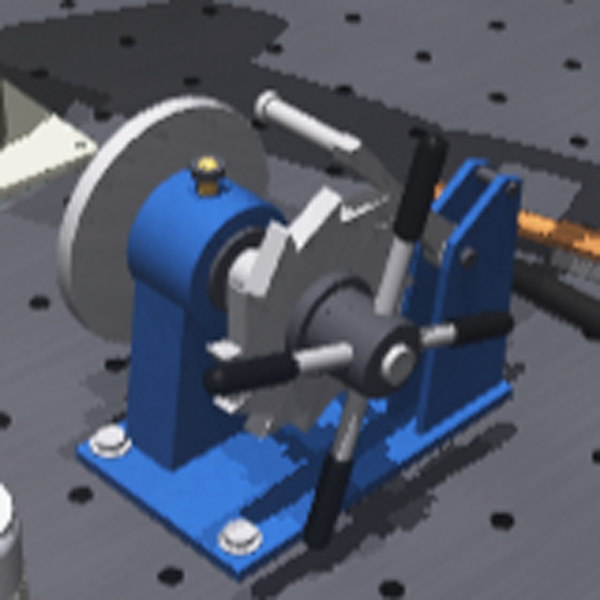

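View pics/i_big.png

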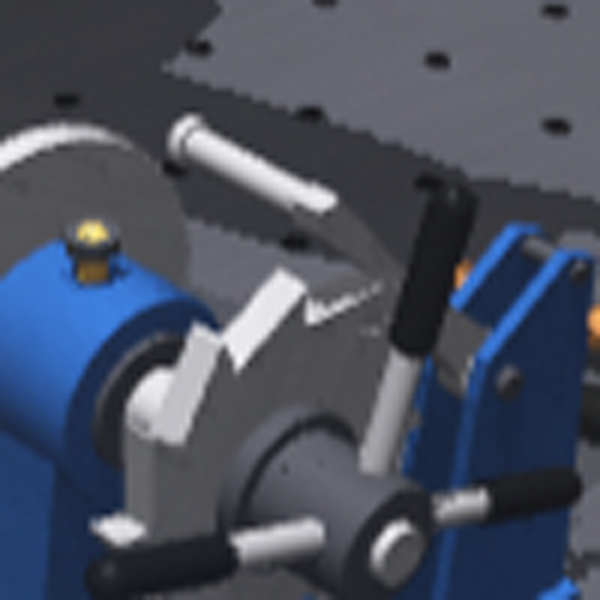

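View pics/top_i.png

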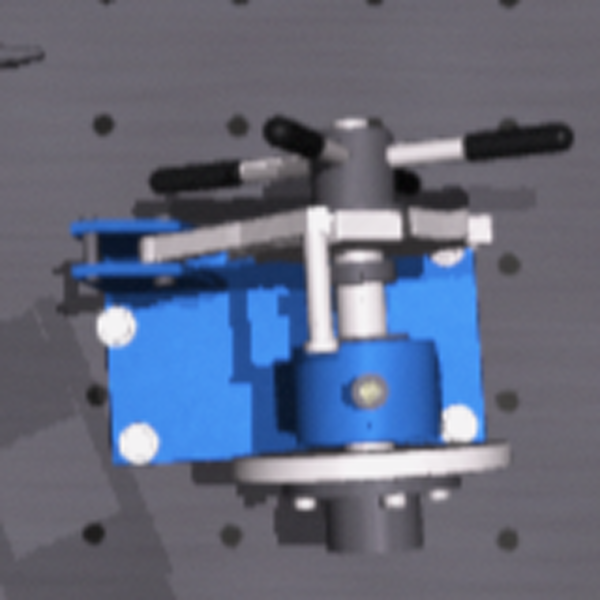

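```bash
python3 - <<'E'
from h import *
print(phi([(0,(430,147)),(1,(217,379)),(3,(505,324)),(2,(318,537)),('h',(398,361))]),F())
manip.sign_off(); print(manip.get_time())
E
```

```text
(array([-0.517,  0.574, -0.616]), array([ 0.7, -0.1,  0.4,  0.4, -1. , -0.6, -0.3, -0.6,  0.2,  1. ])) [-0.1 -0.8  0.4]
the job is handed in; nothing more can be done
the job is handed in; nothing more can be done
```

The wheel is one notch back with the pawl seated in the next notch, and the job is handed in (last clock reading 36.2 s). With the gripper closed, I lifted the pawl by its pin and laid it on its rest, then pushed the uppermost bar to about -0.42 rad. I then tipped the pawl down into the next notch and pushed the wheel on until the tooth stopped against it.

**Last checks:**
- **Wheel:** the camera puts it at -0.517 rad, against -0.524 for one notch. It stopped firmly, with the push rising from about 3 N to 12.8 N as the wheel was held.
- **Pawl:** it reads about 0.02 rad, so seated.
- **Robot:** it stood clear above the table with no contact force.
- **Loose things:** I never worked near them, but I did not measure their positions again at the end.

**Disagreements:**
- **Pawl at the start:** it read about 0.07 to 0.09 rad although the wheel was near 0, higher than a seated pawl should be. I did not explain that. The end state agrees with the angles given.
- **First bar push:** contact came about 15 mm earlier than planned. The wider part of the fingers above the tip probably touched the bar first. Force stayed under 5 N.

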